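# Clamp shut the walnut jar

## Task

Two identical clip-top jars stand open on the glass table: one holds the walnuts, the other is empty and airing after its wash. Lower the lid of the jar with the walnuts without letting it slam, then swing its wire bail up over the lid until it snaps past the crest into the groove and clamps the lid down. Leave the empty jar open as it is, both jars standing upright in their places, and the other things on the table where they are.

Things in the scene. Friction and masses are not known exactly. Their poses are not given: they have to be found in the camera images.
- jar_a: low clip-top glass jar, loose, about 1.8 kg: 114 mm across up to 44 mm height, drawn in to a 94 mm rim at 75 mm; wall 4 mm, inner floor at 7 mm. Origin: centre of its underside, z up. +x points to its back (lid hinge), -x to its front (wire bail), y along the bail's crossbar. A sideways push over about 7 N at bail height tips or slides it. Both jars are alike; only the walnuts tell them apart
- jar_a_lid (a joint): angle of the white porcelain lid (160 g), rad: 0 = shut, down on the rim; grows as it opens up and back; 1.57 = upright over the hinge; stop at 1.9. Stiff hinge: it stays where it is left; 1 to 2.5 N at its free edge moves it. The lid is a disc 94 mm across, 6 mm thick; its outer side (top when shut, facing the jar's back when open) has a dome 72 mm wide at the foot, 27 mm high
- jar_a_edge (a point): middle of the lid's free edge on its outer face, 99 mm from the hinge line, which runs along the jar's y axis at x +52 mm, z 76.5 mm in the jar's frame; when shut it is at the jar's front, 82.5 mm above the table
- jar_a_groove (a point): floor of the groove over the lid's centre, 43 mm above the lid's underside (52.5 mm above the bail's pivots when shut). It is in a bridge on the dome, 20 mm wide (y), running along the lid's midline from 30 mm in front of the centre, where its top is 31 mm high, up a ramp to a crest 44.5 mm high 7 mm in front of the centre; then the groove, then a stop 49.5 mm high 8 mm behind the centre
- jar_a_pivot (a point): middle of the line about which the bail turns, which runs along the jar's y axis through two eyes on the neck: in the jar's frame x 0, z 67 mm
- jar_a_bail (a joint): angle of the wire bail, rad: 0 = upright over the lid's centre, in the groove (clamped); grows to the front; 1.57 = level; stop at 1.68. It turns easily (0.4 N at the crossbar) and stays where left. Lid shut, the bar meets the ramp at about 0.5, the wire stretches 3 mm over the crest at about 0.14 (3 to 5 N), then snaps into the groove; stop at about -0.02. Short of the crest it is not held
- jar_a_bar (a point): middle of the bail's crossbar: steel wire 5 mm thick, straight for 94 mm along the jar's y axis, 54 mm from the pivot line; its legs are 108 mm apart and pass outside the lid; its swing clears the shut lid's disc and dome. Fingers can push it at either side of the 20 mm bridge. When level it is 4 mm in front of the rim: no finger room behind it, but free in front and below
- jar_b: the other jar, the same in all its parts and axes as jar_a
- jar_b_lid (a joint): the same on jar_b: angle of the white porcelain lid (160 g), rad
- jar_b_edge (a point): the same on jar_b: middle of the lid's free edge on its outer face, 99 mm from the hinge line, which runs along the jar's y axis at x +52 mm, z 76.5 mm in the jar's frame
- jar_b_groove (a point): the same on jar_b: floor of the groove over the lid's centre, 43 mm above the lid's underside (52.5 mm above the bail's pivots when shut). It is in a bridge on the dome, 20 mm wide (y), running along the lid's midline from 30 mm in front of the centre, where its top is 31 mm high, up a ramp to a crest 44.5 mm high 7 mm in front of the centre
- jar_b_pivot (a point): the same on jar_b: middle of the line about which the bail turns, which runs along the jar's y axis through two eyes on the neck
- jar_b_bail (a joint): the same on jar_b: angle of the wire bail, rad
- jar_b_bar (a point): the same on jar_b: middle of the bail's crossbar
- walnut1: whole walnut in its shell, a ball 32 mm across, loose, on the floor of one of the jars (all four are in the same jar); origin at its centre
- walnut2: whole walnut in its shell, a ball 32 mm across, loose, on the floor of one of the jars (all four are in the same jar); origin at its centre
- walnut3: whole walnut in its shell, a ball 32 mm across, loose, on the floor of one of the jars (all four are in the same jar); origin at its centre
- walnut4: whole walnut in its shell, a ball 32 mm across, loose, on the floor of one of the jars (all four are in the same jar); origin at its centre
- rolling_pin: wooden rolling pin lying crosswise behind the jars: barrel 48 mm thick, 240 mm long, 416 mm over the handles along its y axis; origin under its middle, on the table. A bystander, loose
- empanada_mould: white plastic empanada mould lying open: round dish 124 mm across, 14 mm high, with a hinge line along its y axis and a tab at each end of its x axis (176 mm over the tabs); origin under its centre. A bystander, loose
- fork: stainless fork, 195 mm long, 8 mm high, lying between the jars with its tines towards +x of its own frame; origin under its middle. A bystander, loose
- clay_bowl: small clay bowl, 92 mm across, 42 mm high, behind and between the jars; origin under its centre. A bystander, loose
- flip_tub: closed plastic tub with a flip-top lid, 91 by 131 mm, 85 mm high, at the left side; origin under its centre. A bystander, loose
- salt_shaker: glass salt shaker with a steel cap, 44 mm across, 76 mm high, at the right front; origin under its centre. A bystander, loose

How it is judged:
On the way:
1. the lid of the jar with the walnuts is down on its rim, its bail still to the front (((horizontal distance between walnut1 and jar_a below 0.055 m and value of joint jar_a_lid below 0.05 rad and value of joint jar_a_bail above 0.6 rad) or (horizontal distance between walnut1 and jar_b below 0.055 m and value of joint jar_b_lid below 0.05 rad and value of joint jar_b_bail above 0.6 rad))), for 0.2 s.
At the end, for the whole second after the job is handed in: The jar that holds all four walnuts has its lid down (within 0.05 rad of shut) and its bail in the groove (angle under 0.12 rad), at rest; the empty jar's lid and bail are still open (both over 1.0 rad); both jars stand upright (tilt under 0.05 rad) within 50 mm of where they stood (((horizontal distance between each of walnut1, walnut2, walnut3, walnut4 and jar_a below 0.055 m and value of joint jar_a_lid below 0.05 rad and value of joint jar_a_bail below 0.12 rad and value of joint each of jar_b_lid, jar_b_bail above 1 rad and angle between each of jar_a, jar_b's own z axis and vertical below 0.05 rad and distance of each of jar_a, jar_b from where it was at the start of the episode below 0.05 m and linear speed of jar_a below 0.02 m/s and velocity of joint jar_a_bail between -0.1 and 0.1 rad/s) or (horizontal distance between each of walnut1, walnut2, walnut3, walnut4 and jar_b below 0.055 m and value of joint jar_b_lid below 0.05 rad and value of joint jar_b_bail below 0.12 rad and value of joint each of jar_a_lid, jar_a_bail above 1 rad and angle between each of jar_b, jar_a's own z axis and vertical below 0.05 rad and distance of each of jar_b, jar_a from where it was at the start of the episode below 0.05 m and linear speed of jar_b below 0.02 m/s and velocity of joint jar_b_bail between -0.1 and 0.1 rad/s))); the robot touches nothing.
It fails at once if the walnut jar's lid or the other lid slams (faster than 5 rad/s while closing) (velocity of joint any of jar_a_lid, jar_b_lid below -5 rad/s).
It fails at once if a jar is tipped more than 0.25 rad (angle between any of jar_a, jar_b's own z axis and vertical above 0.25 rad).
It fails at once if a bystander (rolling pin, mould, fork, bowl, tub, shaker) is moved more than 40 mm (distance of any of rolling_pin, empanada_mould, fork, clay_bowl, flip_tub, salt_shaker from where it was at the start of the episode above 0.04 m).
It also fails if it takes over 54 s, if anything falls off the work surface, if the arm or the gripper's body presses on something with over 40 N, if the wrist force passes 120 N, or if a joint passes its speed limit or range.

## Robot

A 6-joint arm with a two-finger parallel gripper is mounted at the origin on the work surface. World frame = base frame: x ahead of the robot, y to its left, z up, the work surface at z = 0. Lengths are in m, angles in rad, forces in N, time in s.
With the tool pointing down it reaches from about 0.4 to 0.825 m from the base axis. Payload 7 kg.
Tool frame: the origin (TCP) lies midway between the tips of the shut fingers; the grasp point (between the pads) lies 19 mm behind it (arm.hold_point_z is the distance from the TCP to the grasp point, in m); z points along the fingers, x is the direction in which the jaws open and shut, and the axes are right-handed (so a half turn about z gives the same grasp; the last joint's range is limited). The gripper opens to 88 mm and grips with 3 to 60 N. Pads are 19 mm wide; open, the fingers measure 130 mm over their backs; the gripper's body (78 mm by 193 mm) begins 47 mm behind the grasp point.
Start: joints at [-1.053, 0.359, 0.012, 0, -1.224, -0.288], TCP at [0.154, -0.657, 0.227] pointing down, gripper open.
Joint ranges: [-3.07, 3.07], [-1.43, 2.12], [-1.02, 1.25], [-3.03, 1.67], [-3.05, -0], [-3.03, 3.03]. Speed limits (rad/s): [2.39, 2.39, 3.01, 3.14, 3.14, 3.14].

## Interface

Orientations are given as [roll, pitch, yaw] about the fixed x, y, z axes, in that order (R = Rz(yaw) Ry(pitch) Rx(roll)).
In Python, from station import readout, viewer, job, arm gives the robot as it stands.
- The arm moves only by the tool apply_moves, never from a script. Its argument "deltas" is text: rows parted by semicolons, each of 4 numbers parted by spaces: the shift along the tool's x, y, z in cm, then the turn about the tool's z in rad. A call has 1 to 10 rows; each row shifts and turns the commanded pose from where the row before left it, along the tool's axes as they then stand; what a row does not reach is not made up. A row lasts 1/8 s, in which the tool goes at most 62.5 mm and 10.7 degrees, less where a joint would pass 70% of its speed; a pose out of reach is approached as far as the arm can. A call is refused whole if a number of a shift passes 6.25 or a number of a turn 0.188, either way. A call with a gripper value outside its range is refused whole. "gripper" is the closure, from -1 (fully open) to 1 (shut), so that 0 is half open, set as the call begins (left out, the last holds). The fingers move at their own pace and stop on an object; "squeeze" is the grip in N (left out, the last holds). Time passes only in rows, so rows that do not move let the fingers close. It gives the time, the measured TCP pose, the force and the opening at its end, in the units of the state.
- readout.get_state(): the state, without advancing time (a new reading comes with each control period).
- viewer.grab_frame(name): name is "scene" or "top" or "wrist"; returns a dict with "image" (384x512x3 uint8, red, green, blue), "camera_matrix" (3x3 intrinsics, pixels), "cam_to_world" (4x4, takes a point from camera to world coordinates). Camera axes: x right, y up, looking along -z (the intrinsics and any distortion apply to the point x, -y, -z); pixel columns grow to the right and rows downward; lengths in m; the calibration is good to about 2 mm. The wrist camera is an equidistant fisheye: a pixel r from the principal point sees the ray r / f radians off the axis. A picture is of the moment at which its call begins. There is no depth.
- job.job_done(): hands the job in, once; it reports no verdict.
Trained networks look in the newest picture that a camera, given by its name, has taken for a name from the list of things; names that differ only in an ending like _2 or _b are one class to them, and where a whole thing is asked for, a point or a joint stands for the part that bears it (a point fixed in the world has none). Each returns a list of dicts, best first, with "conf" (0 to 1); they miss things now and then, are a little off and sometimes report something else, mostly with a low value. They report only what shows in the picture. A call takes as long as a camera call.
- viewer.silhouettes(camera, query): "region" (384x512 bool, what is visible of it) and "extent" ([left, top, width, height] in pixels, round what is visible of it).
The state is a dict: "t": time; "q": joint angles; "qd": joint speeds; "joint_efforts": joint torques, N m; "eef_pos": TCP position; "ee_rot": TCP orientation; "force": force on the tool from outside, world axes, zero at the start; "moment": the same for the moment, N m; "width": finger opening in m.
Only numpy, scipy, OpenCV 4.12 (cv2) and the standard library are available. Lean on these libraries where they do the work, as an engineer would, in place of code of your own. Each camera call takes 0.05 s, during which the arm holds its last target.

## Working session

There is one attempt and no reset: what is moved stays moved. The work goes in short steps, Python scripts to look and compute and a tool call to move; the robot and the scene stay as the last step left them, time stands still between calls to the robot, and variables do not carry over. Pictures are saved under pics/ and viewed, and the job is handed in when it is done.

Besides the shell and the picture viewer there is one more tool, called after "Call:" by a JSON object that holds its "method" and its "body". apply_moves: Moves the arm, as the interface text tells. Its arguments: {"type":"object","properties":{"deltas":{"type":"string"},"gripper":{"type":"number"},"squeeze":{"type":"number"}},"required":["deltas"]}

```bash
ls; mkdir -p pics
python3 - <<'E'
from station import readout, viewer, job, arm
import cv2
print(readout.get_state()); print([a for a in dir(arm) if a[0]!='_'])
for n in ("scene","top"):
    f=viewer.grab_frame(n); cv2.imwrite(f"pics/{n}0.png",f["image"][:,:,::-1]); print(n,f["camera_matrix"],f["cam_to_world"])
E
```

```text
pics
{'t': 0.0, 'q': array([-1.05289154e+00,  3.59384549e-01,  1.10427892e-02, -3.51613398e-04,
       -1.22408253e+00, -2.88089140e-01]), 'qd': array([ 0.00026111, -0.00083206, -0.00123482,  0.00056519, -0.00036309,
       -0.00086622]), 'joint_efforts': array([ 1.02368849e-03, -5.82727182e+01,  2.93052775e+01,  6.99730530e+00,
        6.86197905e-03, -2.02287520e-04]), 'eef_pos': array([ 0.15361709, -0.6567809 ,  0.22561693]), 'ee_rot': array([-3.14144699e+00, -1.65479000e-03,  1.80049210e+00]), 'force': array([-0.00513082,  0.80530492,  0.24220629]), 'moment': array([-0.0213643 ,  0.01837229, -0.00080924]), 'width': 0.08753843723864622}
['Unreachable', 'hold_point_z']
scene [[352.34503661   0.         253.32764968]
 [  0.         352.34503661 191.27746191]
 [  0.           0.           1.        ]] [[-0.37741016 -0.8005953   0.46541243  1.07296382]
 [ 0.92595642 -0.33324926  0.17762217  0.21293532]
 [ 0.01289487  0.49798804  0.86708802  0.99725624]
 [ 0.          0.          0.          1.        ]]
top [[480.0461474    0.         259.15102598]
 [  0.         480.0461474  185.5285942 ]
 [  0.           0.           1.        ]] [[ 2.36578830e-02  9.82352153e-01 -1.85538544e-01  3.22595836e-01]
 [-9.99720063e-01  2.31882504e-02 -4.70108511e-03  1.82862924e-02]
 [-3.15806862e-04  1.85597823e-01  9.82625742e-01  1.39293617e+00]
 [ 0.00000000e+00  0.00000000e+00  0.00000000e+00  1.00000000e+00]]
```

View pics/scene0.png

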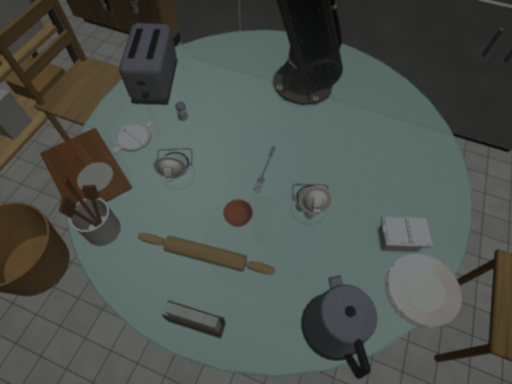

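View pics/top0.png

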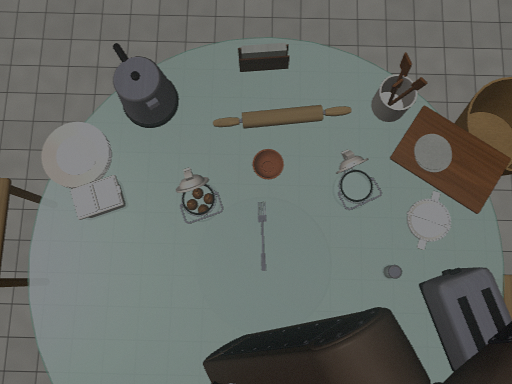

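The walnuts are in the left jar, at top-view pixel (198,202). The empty jar is at (356,186). Both lids are upright and both bails are down at the front. Next I'll zoom in and run the detectors.

```bash
cat > h.py <<'E'
from station import readout, viewer, job, arm
import cv2, numpy as np
from scipy.optimize import least_squares
from scipy.spatial.transform import Rotation as R
def proj(f,P):
    P=np.atleast_2d(P); M=np.linalg.inv(f["cam_to_world"]); c=P@M[:3,:3].T+M[:3,3]
    K=f["camera_matrix"]; return np.c_[K[0,2]+K[0,0]*c[:,0]/-c[:,2], K[1,2]+K[1,1]*-c[:,1]/-c[:,2]]
def ray(f,uv):
    K=f["camera_matrix"]; d=np.array([(uv[0]-K[0,2])/K[0,0],-(uv[1]-K[1,2])/K[1,1],-1])
    return f["cam_to_world"][:3,3], f["cam_to_world"][:3,:3]@d
def atz(f,uv,z):
    o,d=ray(f,uv); return o+d*(z-o[2])/d[2]
def jarpts(x,y,yaw,lid,bail):
    "returns dict of polylines in world"
    t=np.linspace(0,2*np.pi,60)
    o={}
    o['base']=np.c_[.057*np.cos(t),.057*np.sin(t),0*t]
    o['sh']=np.c_[.057*np.cos(t),.057*np.sin(t),0*t+.044]
    o['rim']=np.c_[.047*np.cos(t),.047*np.sin(t),0*t+.075]
    s,c=np.sin(bail),np.cos(bail)
    o['bail']=np.array([[0,.054,.067],[-.054*s,.054,.067+.054*c],[-.054*s,-.054,.067+.054*c],[0,-.054,.067]])
    def L(p): # p: lid coords when shut relative to hinge: (dist toward front d, y, h up)
        d,yy,h=p[:,0],p[:,1],p[:,2]
        return np.c_[.052-d*np.cos(lid)+h*np.sin(lid), yy, .0765+d*np.sin(lid)+h*np.cos(lid)]
    o['lid']=L(np.c_[.052-.047*np.cos(t),.047*np.sin(t),0*t])
    o['lido']=L(np.c_[.052-.047*np.cos(t),.047*np.sin(t),0*t+.006])
    o['bridge']=L(np.array([[.082,0,.031],[.059,0,.0445],[.052,0,.043],[.044,0,.0495]]) - np.array([0,0,.0]))
    Rz=R.from_euler('z',yaw).as_matrix()
    return {k:v@Rz.T+[x,y,0] for k,v in o.items()}
def overlay(f,p,fn,box,s=4):
    im=f["image"][:,:,::-1].copy(); a,b,w,h=box
    c=cv2.resize(im[b:b+h,a:a+w],None,fx=s,fy=s,interpolation=cv2.INTER_CUBIC); c=cv2.convertScaleAbs(c,alpha=1.6)
    raw=c.copy()
    cols={'base':(255,0,0),'sh':(255,255,0),'rim':(0,255,0),'bail':(0,0,255),'lid':(255,0,255),'lido':(0,255,255),'bridge':(0,128,255)}
    for k,v in (p or {}).items():
        q=(proj(f,v)-[a,b]+.5)*s-.5
        cv2.polylines(c,[np.round(q).astype(int)],False,cols.get(k,(255,255,255)),1)
    cv2.imwrite(fn,np.hstack([raw,c]) if p else c)
E
python3 - <<'E'
from h import *
for cam in ("top","scene"):
    f=viewer.grab_frame(cam)
    for q in ("jar_a","jar_a_lid","jar_a_bail","jar_a_bar","walnut1"):
        for d in viewer.silhouettes(cam,q):
            r=d["region"]; ys,xs=np.nonzero(r); print(cam,q,round(d["conf"],2),d["extent"],r.sum(), xs.mean().round(1),ys.mean().round(1))
    overlay(f,None,f"pics/{cam}z.png",(160,150,80,80) if cam=="top" else (270,160,80,80),7)
E
```

```text
top jar_a 0.93 [333.9, 151.6, 46.7, 58.9] 1731 353.0 182.8
top jar_a 0.58 [177.7, 169.0, 43.3, 50.7] 1153 197.9 195.9
top jar_a_lid 0.86 [174.7, 166.5, 31.1, 26.5] 489 190.8 181.0
top jar_a_bail 0.7 [179.8, 192.4, 41.6, 31.0] 140 201.6 213.4
top jar_a_bail 0.35 [335.7, 150.0, 29.9, 24.2] 324 349.2 160.4
top jar_a_bar 0.49 [185.6, 203.9, 38.1, 19.8] 74 201.0 217.1
top walnut1 0.66 [193.1, 188.5, 9.2, 11.4] 112 198.1 192.8
top walnut1 0.64 [199.1, 204.8, 9.5, 7.3] 78 202.8 207.9
top walnut1 0.48 [204.8, 192.1, 5.4, 9.3] 85 208.2 198.3
top walnut1 0.27 [175.9, 167.6, 49.2, 52.4] 1319 198.1 196.9
scene jar_a 0.71 [153.0, 146.4, 39.2, 45.5] 1212 174.7 169.8
scene jar_a 0.63 [293.2, 186.4, 38.5, 42.8] 1376 310.8 203.8
scene jar_a_lid 0.81 [296.9, 186.0, 34.0, 28.2] 743 314.8 199.6
scene jar_a_bail 0.47 [311.3, 180.7, 16.5, 5.9] 43 319.7 184.7
scene jar_a_bar 0.62 [291.9, 184.0, 39.5, 42.9] 1487 310.0 202.9
```

View pics/topz.png

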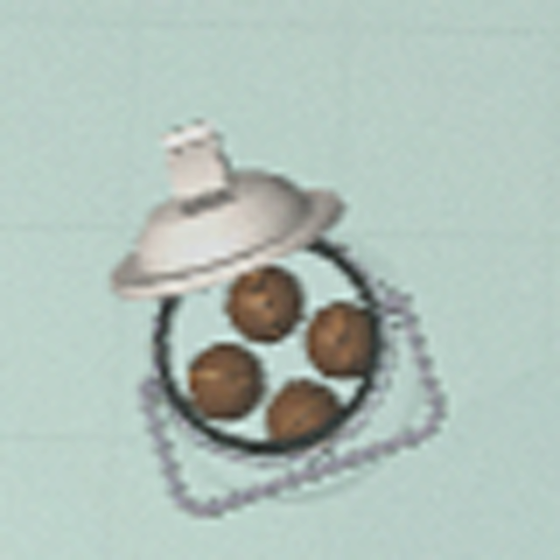

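View pics/scenez.png

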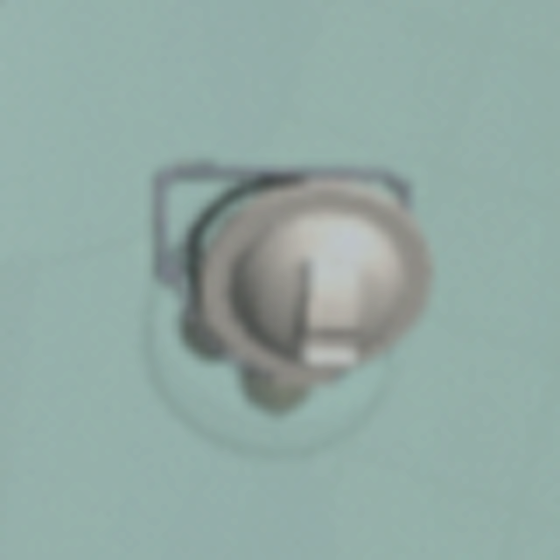

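```bash
cat > fit.py <<'E'
from h import *
def run(tag,obsT,obsS,x0):
    ft=viewer.grab_frame("top"); fs=viewer.grab_frame("scene")
    def feats(p):
        j=jarpts(*p); b=j['bail']; r=.006
        d={'rimc':j['rim'][:-1].mean(0),'cL':b[1],'cR':b[2],'pL':b[0],'pR':b[3],'lidc':(j['lid'][:-1].mean(0)+j['lido'][:-1].mean(0))/2,'stop':j['bridge'][3]}
        t=j['lido']; d['lidoc']=t[:-1].mean(0); d['bar']=(b[1]+b[2])/2
        return d
    def res(p):
        d=feats(p); o=[]
        for f,ob in ((ft,obsT),(fs,obsS)):
            for k,v in ob.items(): o.append(proj(f,d[k])[0]-v)
        return np.concatenate(o)
    s=least_squares(res,x0,loss='soft_l1'); print(s.x.round(4)); print(res(s.x).reshape(-1,2).round(1).tolist())
    return ft,fs,s.x
E
python3 - <<'E'
from fit import *
T=lambda u,v:np.array([160+(u+.5)/7-.5,150+(v+.5)/7-.5])
S=lambda u,v:np.array([270+(u+.5)/7-.5,160+(v+.5)/7-.5])
# left of jar from front?  jar front toward robot (-x); jar +y = world left
oT={'rimc':T(268,343),'cL':T(190,514),'cR':T(446,428),'stop':T(190,130)}
oS={'cL':S(410,177),'cR':S(155,172),'lidoc':S(317,281),'stop':S(330,355)}
ft,fs,p=run('a',oT,oS,[.5,.2,.1,1.5,1.5])
overlay(ft,jarpts(*p),'pics/ovT.png',(160,150,80,80),5)
overlay(fs,jarpts(*p),'pics/ovS.png',(270,160,80,80),5)
E
```

```text
[0.5316 0.193  0.3621 1.0831 1.6586]
[[0.4, -0.4], [-0.4, 0.3], [-0.1, -0.2], [-0.1, 0.1], [-0.9, 0.1], [0.7, -0.1], [0.0, -0.4], [-0.1, 0.3]]
```

View pics/ovT.png

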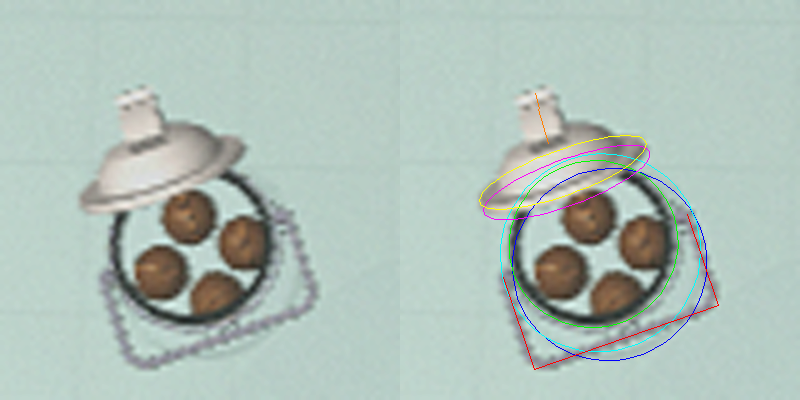

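View pics/ovS.png

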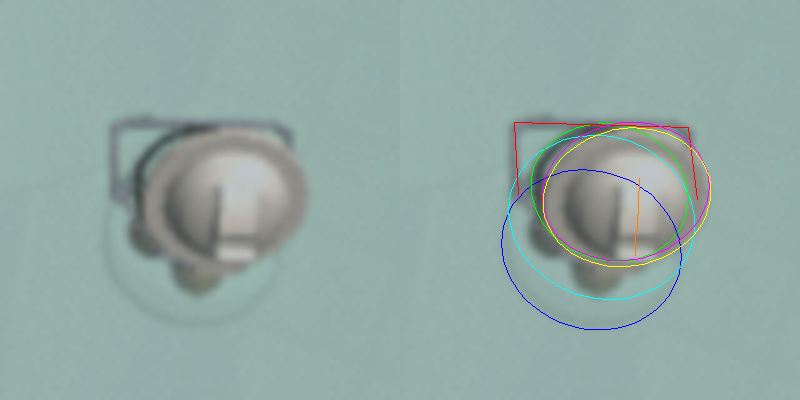

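```bash
cat > fit.py <<'E'
from h import *
def feats(p):
    j=jarpts(*p); b=j['bail']
    return {'rimc':j['rim'][:-1].mean(0),'basec':j['base'][:-1].mean(0),'cL':b[1],'cR':b[2],'pL':b[0],'pR':b[3],
     'lidc':(j['lid'][:-1].mean(0)+j['lido'][:-1].mean(0))/2,'lidoc':j['lido'][:-1].mean(0),'stop':j['bridge'][3]}
def run(obsT,obsS,x0,ft,fs):
    def res(p):
        d=feats(p[:5]); o=[]
        for f,ob,off in ((ft,obsT,p[5:7]),(fs,obsS,p[7:9])):
            for k,v in ob.items(): o.append(proj(f,d[k])[0]+off-v)
        return np.concatenate(o+[p[5:]*1.0])
    s=least_squares(res,list(x0)+[0]*4,loss='soft_l1'); print(s.x.round(4)); print(dict(zip(list(obsT)+list(obsS),res(s.x)[:-4].reshape(-1,2).round(1).tolist())))
    return s.x
E
python3 - <<'E'
from fit import *
T=lambda u,v:np.array([160+(u+.5)/7-.5,150+(v+.5)/7-.5])
S=lambda u,v:np.array([270+(u+.5)/7-.5,160+(v+.5)/7-.5])
oT={'rimc':T(268,343),'cL':T(188,516),'cR':T(448,428),'pL':T(147,382),'pR':T(395,297),'lidc':T(229,243),'stop':T(190,130)}
oS={'cL':S(410,177),'cR':S(155,172),'lidoc':S(317,281),'stop':S(330,355),'basec':S(268,335)}
ft=viewer.grab_frame("top"); fs=viewer.grab_frame("scene")
p=run(oT,oS,[.53,.2,.3,1.4,1.5],ft,fs)[:5]
overlay(ft,jarpts(*p),'pics/ovT1.png',(160,150,80,80),5)
overlay(fs,jarpts(*p),'pics/ovS1.png',(270,160,80,80),5)
E
```

```text
[ 0.5312  0.193   0.3607  1.0992  1.6994 -0.0382 -0.2124  0.0577 -0.3472]
{'rimc': [0.4, -0.4], 'cL': [-1.0, 0.1], 'cR': [0.7, -0.2], 'pL': [-0.4, 0.8], 'pR': [0.9, 0.3], 'lidc': [0.1, 0.2], 'stop': [-0.0, 0.2], 'lidoc': [0.1, -0.7], 'basec': [-0.0, 1.2]}
```

View pics/ovT1.png

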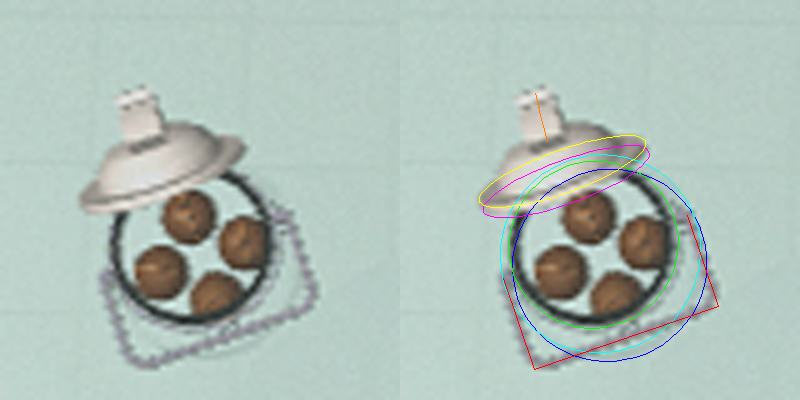

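View pics/ovS1.png

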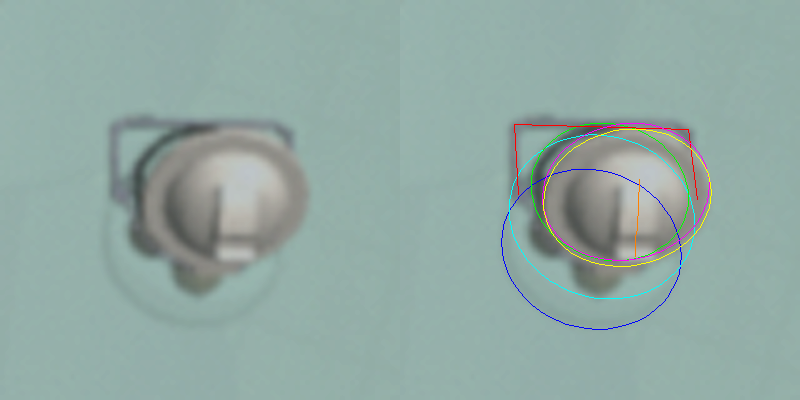

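The fit puts the walnut jar at about (0.531, 0.193), yaw 0.36, lid near 1.1 rad and bail near level. The overlay matches in both views to about 1 px. I'll turn the tool so its x runs along the jar's y, and cross over above everything.

Call:
{"method": "apply_moves", "body": {"deltas": "1.0 1.7 -0.7 0; 2.3 3.8 -0.7 0; 2.3 3.8 -0.7 0; 2.3 3.8 -0.7 0; 2.3 3.8 -0.7 0; 2.3 3.8 -0.7 0; 2.3 3.8 -0.7 0; 2.3 3.8 0 0; 2.3 3.8 0 0; 2.3 3.8 0 0", "gripper": 1}}

```text
t: 2.15
eef_pos: [0.455, -0.3622, 0.2763]
ee_rot: [3.141, 0.001, 1.801]
force: [0.0, -0.0, -0.6]
width: 0.0009
```

Call:
{"method": "apply_moves", "body": {"deltas": "5.1 1.4 0 0; 5.1 1.4 0 0; 5.1 1.4 0 0; 5.1 1.4 0 0; 5.1 1.4 0 0; 5.1 1.4 0 0; 5.1 1.4 0 0; 5.1 1.4 0 0; 5.1 1.4 0 0; 5.1 1.4 0 -0.13"}}

```text
t: 3.4
eef_pos: [0.4733, 0.1666, 0.2764]
ee_rot: [3.14, -0.001, 1.934]
force: [0.1, -0.1, -0.1]
width: 0.0007
```

Run:
```python
from h import *
s=readout.get_state(); print(s['t'],s['eef_pos'],s['ee_rot'])
f=viewer.grab_frame("wrist"); cv2.imwrite("pics/w1.png",f["image"][:,:,::-1]); print(f["camera_matrix"],f["cam_to_world"])
```

```text
3.4 [0.47326878 0.1666096  0.27641108] [ 3.14007074e+00 -5.30472460e-04  1.93389958e+00]
[[297.31863964   0.         255.28521293]
 [  0.         297.31863964 195.09912713]
 [  0.           0.           1.        ]] [[-3.56176240e-01 -8.90467918e-01 -2.83205532e-01  3.96277036e-01]
 [ 9.34418707e-01 -3.39291242e-01 -1.08365735e-01  1.38461860e-01]
 [ 4.07053547e-04 -3.03229847e-01  9.52917360e-01  4.34872340e-01]
 [ 0.00000000e+00  0.00000000e+00  0.00000000e+00  1.00000000e+00]]
```

View pics/w1.png

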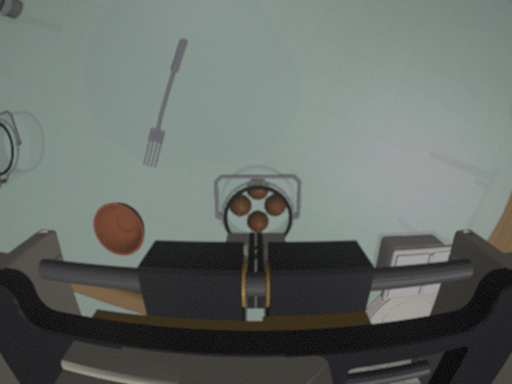

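```bash
cat >> h.py <<'E'
def projw(f,P):
    P=np.atleast_2d(P); M=np.linalg.inv(f["cam_to_world"]); c=P@M[:3,:3].T+M[:3,3]
    x,y,z=c[:,0],-c[:,1],-c[:,2]; rr=np.hypot(x,y); th=np.arctan2(rr,z); K=f["camera_matrix"]
    return np.c_[K[0,2]+K[0,0]*th*x/rr, K[1,2]+K[1,1]*th*y/rr]
def wover(f,p,fn,box,s=5):
    global proj
    o=proj; proj=projw; overlay(f,p,fn,box,s); proj=o
E
python3 - <<'E'
from h import *
f=viewer.grab_frame("wrist")
wover(f,jarpts(.5312,.193,.3607,1.099,1.68),"pics/w1o.png",(202,160,110,100),4)
E
```

```text
(no output)
```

View pics/w1o.png

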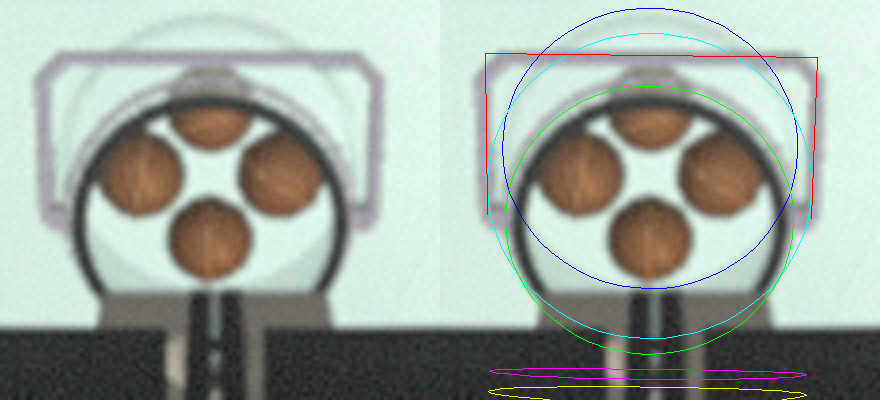

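Run:
```python
from fit import *
T=lambda u,v:np.array([160+(u+.5)/7-.5,150+(v+.5)/7-.5])
S=lambda u,v:np.array([270+(u+.5)/7-.5,160+(v+.5)/7-.5])
W=lambda u,v:np.array([202+(u+.5)/4-.5,160+(v+.5)/4-.5])
oT={'bar':T(318,470),'stop':T(190,130),'lidc':T(229,243),'pL':T(150,382),'pR':T(395,297)}
oS={'bar':S(282,174),'lidoc':S(317,281),'stop':S(330,355),'basec':S(268,335)}
oW={'bar':W(210,60),'cL':W(375,60),'cR':W(45,60),'pL':W(368,217),'pR':W(50,216)}
ft,fs,fw=[viewer.grab_frame(n) for n in("top","scene","wrist")]
def F(p):
    d=feats(p); j=jarpts(*p)['bail']; d['bar']=(j[1]+j[2])/2; return d
def res(p):
    d=F(p[:5]); o=[]
    for f,ob,off,pr,w in((ft,oT,p[5:7],proj,1),(fs,oS,p[7:9],proj,1.1),(fw,oW,p[9:11],projw,.6)):
        for k,v in ob.items(): o.append((pr(f,d[k])[0]+off-v)*w)
    return np.concatenate(o+[p[5:]])
s=least_squares(res,[.531,.193,.36,1.1,1.6]+[0]*6,loss='soft_l1'); print(s.x.round(3)); r=res(s.x)[:-6].reshape(-1,2).round(1).tolist(); print(list(zip(list(oT)+list(oS)+list(oW),r)))
J=np.linalg.inv(s.jac.T@s.jac); print(np.sqrt(np.diag(J))[:5]*.6)
```

```text
[ 0.531  0.189  0.367  1.105  1.699 -1.173 -0.317  1.163 -0.098 -0.83
 -0.333]
[('bar', [0.2, 0.0]), ('stop', [-0.1, -0.4]), ('lidc', [0.3, -0.0]), ('pL', [-0.5, 0.8]), ('pR', [1.2, 0.1]), ('bar', [-0.3, -0.1]), ('lidoc', [-0.1, -0.9]), ('stop', [-0.2, 0.1]), ('basec', [-0.1, 1.1]), ('bar', [0.2, -0.2]), ('cL', [0.3, -0.2]), ('cR', [0.0, -0.0]), ('pL', [0.8, 0.4]), ('pR', [-0.0, 0.8])]
[0.00094777 0.00113931 0.00812285 0.02135932 0.05323658]
```

Call:
{"method": "apply_moves", "body": {"deltas": "0.1 2.7 0 0; 0.1 2.7 0 0; 0 2.7 0 0; 0 0 -0.0 0; 0 0 2.3 0; 0 0 2.3 0; 0 0 2.3 0; 0 0 1.6 0; 0 0 0 0"}}

```text
t: 4.78
eef_pos: [0.5484, 0.1938, 0.1899]
ee_rot: [-3.14, 0.0, 1.93]
force: [0.2, 0.1, 0.9]
width: 0.0005
```

Run:
```python
from h import *
s=readout.get_state(); print(s['t'],s['eef_pos'],s['ee_rot'],s['force'])
f=viewer.grab_frame("wrist"); cv2.imwrite("pics/w2.png",cv2.resize(f["image"][150:384,150:360,::-1],None,fx=2.5,fy=2.5))
f=viewer.grab_frame("scene"); cv2.imwrite("pics/s2.png",cv2.resize(f["image"][110:260,230:390,::-1],None,fx=4,fy=4))
```

```text
4.775 [0.54835934 0.19380881 0.18987484] [-3.13982673e+00  4.18789950e-04  1.92978759e+00] [0.1759444  0.1288842  0.87667527]
```

View pics/w2.png

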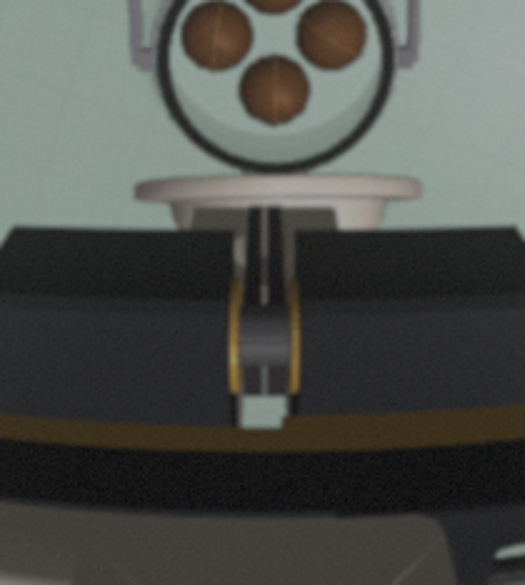

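View pics/s2.png

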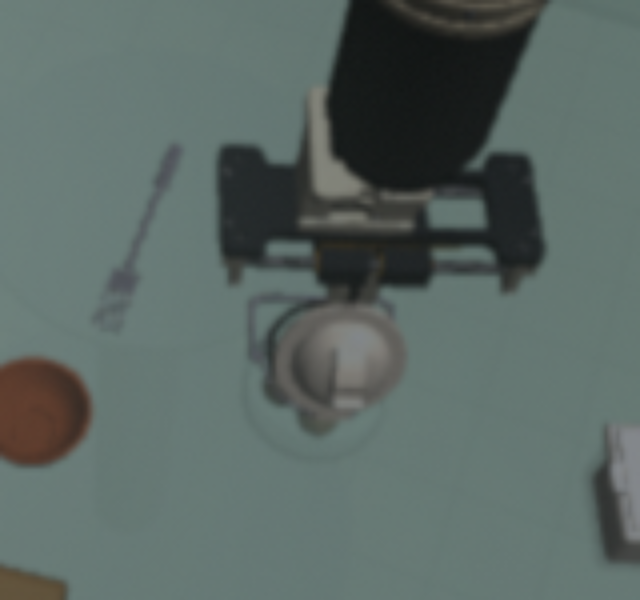

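Run:
```python
from h import *
f=viewer.grab_frame("wrist")
x,y,yaw=.531,.191,.365; Rz=R.from_euler('z',yaw).as_matrix()
for th in (1.0,1.1,1.2,1.3,1.4,1.5):
    for h in (0,.006):
        d=.099; P=Rz@[.052-d*np.cos(th)+h*np.sin(th),0,.0765+d*np.sin(th)+h*np.cos(th)]+[x,y,0]
        print(th,h,(projw(f,P)[0]-[150,150])*2.5)
s=readout.get_state(); tcp=s['eef_pos']
for dx in(-.0095,0): 
    for dy in (-.021,.021):
        print('tip',dx,dy,(projw(f,tcp+Rz@[dx,dy,0])[0]-[150,150])*2.5)
print(Rz.T@(tcp-[x,y,0]))
```

```text
1.0 0 [270.42617055 118.04505147]
1.0 0.006 [270.55868726 139.77680786]
1.1 0 [270.62971506 154.38572313]
1.1 0.006 [270.74019533 176.82364447]
1.2 0 [270.79462907 191.51172168]
1.2 0.006 [270.87926891 213.99261494]
1.3 0 [270.91549174 228.32256851]
1.3 0.006 [270.97225217 250.18350028]
1.4 0 [270.98988692 263.74826919]
1.4 0.006 [271.01861679 284.38940107]
1.5 0 [271.01845998 296.84793962]
1.5 0.006 [271.02069572 315.78080368]
tip -0.0095 -0.021 [169.10802872 203.62065053]
tip -0.0095 0.021 [347.91843273 203.03139216]
tip 0 -0.021 [171.23687762 239.44739918]
tip 0 0.021 [346.31950339 238.91743707]
[ 0.01870849 -0.00310008  0.19165006]
```

Call:
{"method": "apply_moves", "body": {"deltas": "0.35 0.5 0 0; 0 0 1.0 0; 0 0 1.0 0; 0 -0.75 0.35 0; 0 -0.75 0.35 0; 0 -0.8 0.5 0; 0 -0.75 0.65 0; 0 -0.75 0.65 0; 0 -0.6 0.8 0; 0 -0.6 0.8 0"}}

```text
t: 6.18
eef_pos: [0.5052, 0.1818, 0.1289]
ee_rot: [-3.141, 0.0, 1.931]
force: [0.5, -0.7, 0.7]
width: 0.0002
```

Run:
```python
from h import *
s=readout.get_state(); print(s['t'],s['eef_pos'],s['ee_rot'],s['force'])
f=viewer.grab_frame("wrist"); cv2.imwrite("pics/w3.png",cv2.resize(f["image"][150:384,150:360,::-1],None,fx=2.5,fy=2.5))
f=viewer.grab_frame("scene"); cv2.imwrite("pics/s3.png",cv2.resize(f["image"][110:260,230:390,::-1],None,fx=4,fy=4))
Rz=R.from_euler('z',.365).as_matrix(); print(Rz.T@(s['eef_pos']-[.531,.191,0]))
```

```text
6.175 [0.50520528 0.18184358 0.1288639 ] [-3.14116671e+00  7.78999579e-05  1.93055217e+00] [ 0.49331196 -0.74234712  0.66663223]
[-0.02736384  0.00065418  0.1288639 ]
```

View pics/w3.png

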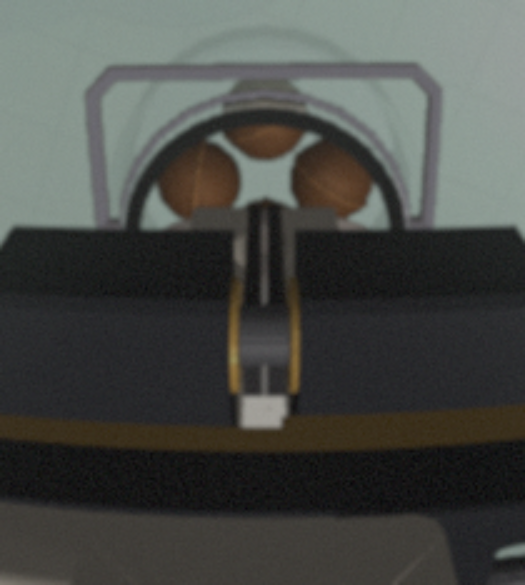

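View pics/s3.png

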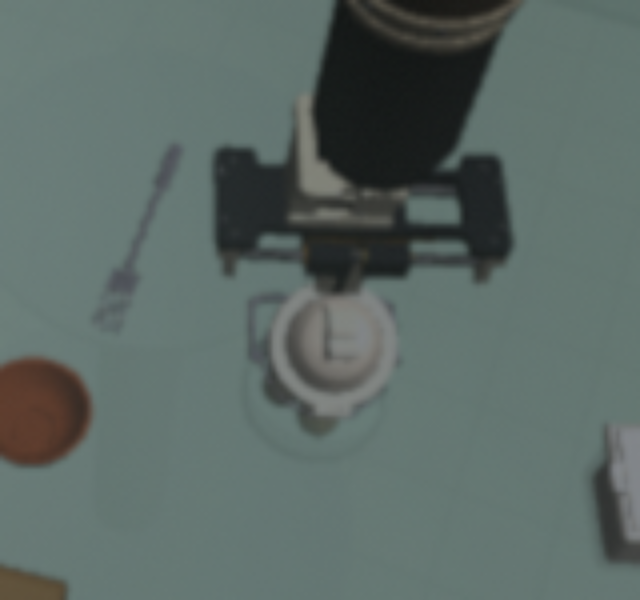

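Call:
{"method": "apply_moves", "body": {"deltas": "0 -0.3 0.6 0; 0 -0.3 0.6 0; 0 -0.3 0.6 0; 0 -0.2 0.6 0; 0 -0.2 0.65 0; 0 -0.1 0.65 0; 0 0 0.5 0; 0 0 0.4 0; 0 0 0 0"}}

```text
t: 7.4
eef_pos: [0.4908, 0.1757, 0.0836]
ee_rot: [-3.138, 0.001, 1.93]
force: [-11.7, -3.8, 12.6]
width: 0.0003
```

Run:
```python
from h import *
s=readout.get_state(); print(s['t'],s['eef_pos'],s['ee_rot'],s['force'])
f=viewer.grab_frame("scene"); cv2.imwrite("pics/s4.png",cv2.resize(f["image"][110:260,230:390,::-1],None,fx=4,fy=4))
Rz=R.from_euler('z',.365).as_matrix(); print(Rz.T@(s['eef_pos']-[.531,.191,0]))
```

```text
7.4 [0.49078329 0.17573078 0.08357007] [-3.13750924e+00  1.23677664e-03  1.93042866e+00] [-11.6571179   -3.83350437  12.61060793]
[-4.30177257e-02  9.19814104e-05  8.35700666e-02]
```

View pics/s4.png

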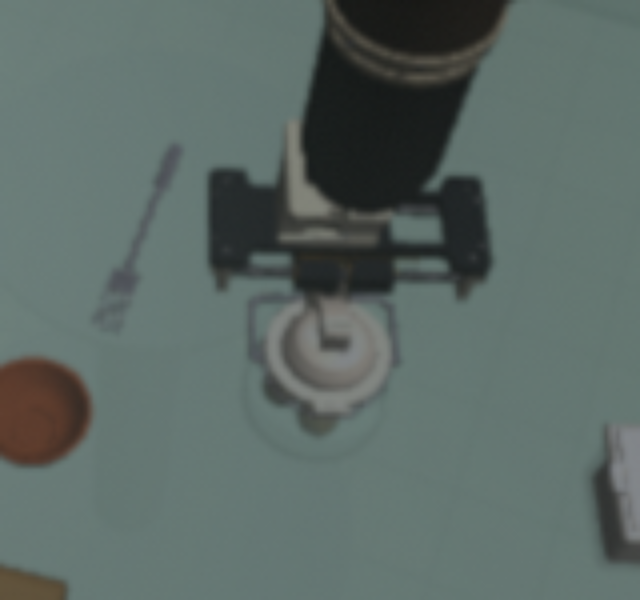

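Call:
{"method": "apply_moves", "body": {"deltas": "0 -0.2 0 0; 0 0 0 0"}}

```text
t: 7.7
eef_pos: [0.4904, 0.1758, 0.0837]
ee_rot: [-3.141, 0.001, 1.931]
force: [-4.8, -2.8, 6.4]
width: 0.0002
```

Call:
{"method": "apply_moves", "body": {"deltas": "0 -0.3 0 0; 0 0 0 0"}}

```text
t: 7.95
eef_pos: [0.4884, 0.1758, 0.0836]
ee_rot: [3.14, -0.0, 1.931]
force: [-1.0, 0.5, 0.3]
width: 0.0003
```

Run:
```python
from h import *
s=readout.get_state(); print(s['t'],s['eef_pos'],s['ee_rot'],s['force'])
f=viewer.grab_frame("scene"); cv2.imwrite("pics/s5.png",cv2.resize(f["image"][140:260,250:390,::-1],None,fx=5,fy=5))
f=viewer.grab_frame("wrist"); cv2.imwrite("pics/w5.png",cv2.resize(f["image"][150:384,150:360,::-1],None,fx=2.5,fy=2.5))
Rz=R.from_euler('z',.365).as_matrix(); print(Rz.T@(s['eef_pos']-[.531,.191,0]))
```

```text
7.95 [0.48843417 0.17582264 0.0836163 ] [ 3.14038860e+00 -3.35722226e-04  1.93075523e+00] [-0.95715468  0.528456    0.30415319]
[-0.0451793   0.00101632  0.0836163 ]
```

View pics/s5.png

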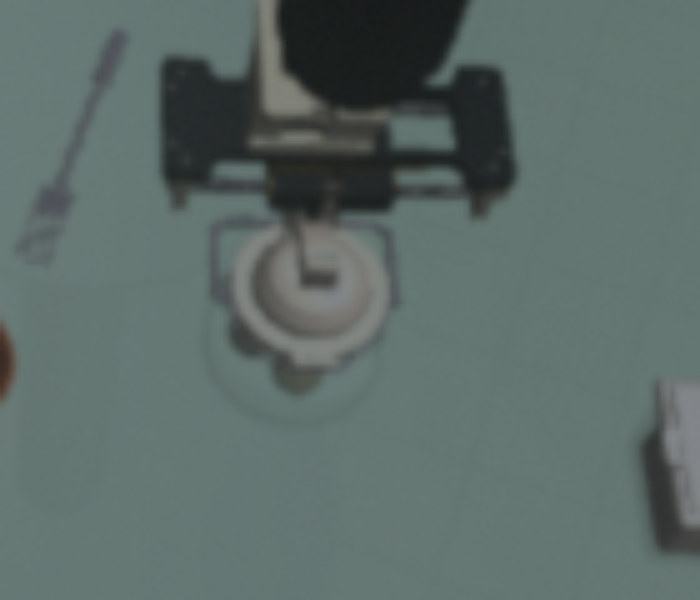

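View pics/w5.png

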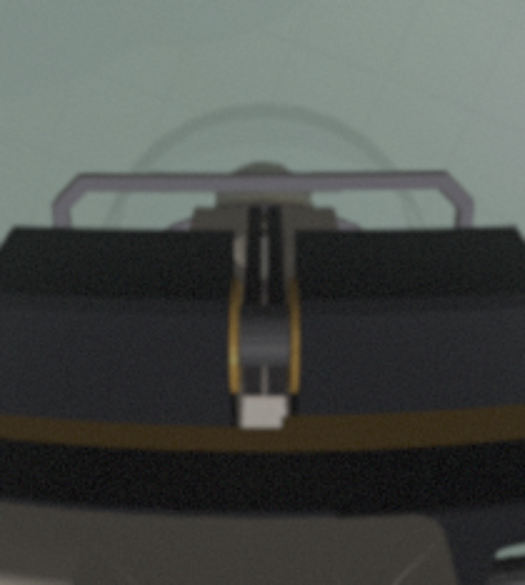

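Call:
{"method": "apply_moves", "body": {"deltas": "0 -0.1 0.15 0; 0 0 0 0; 0 0 0.15 0; 0 0 0 0"}}

```text
t: 8.55
eef_pos: [0.488, 0.1757, 0.0824]
ee_rot: [3.139, -0.0, 1.932]
force: [-4.6, -1.5, 17.2]
width: 0.0004
```

Finger height 82.4 mm at 17 N matches the shut lid edge (82.5 mm). Now I'll back off and look.

Call:
{"method": "apply_moves", "body": {"deltas": "0 0 -1.5 0; 0 0 -3 0; 0 -3 -3 0; 0 -3 -3 0; 0 -2 0 0; 0 0 0 0", "gripper": 1}}

```text
t: 9.3
eef_pos: [0.4111, 0.1465, 0.1859]
ee_rot: [3.141, -0.001, 1.931]
force: [0.4, 0.3, 0.0]
width: 0.0006
```

Run:
```python
from h import *
s=readout.get_state(); print(s['t'],s['eef_pos'],s['ee_rot'],s['force'])
f=viewer.grab_frame("wrist")
wover(f,jarpts(.531,.191,.365,0,1.66),"pics/w6o.png",(180,110,160,150),4.0 and 3)
f=viewer.grab_frame("scene"); overlay(f,jarpts(.531,.191,.365,0,1.66),"pics/s6.png",(270,160,80,80),5)
Rz=R.from_euler('z',.365).as_matrix(); print(Rz.T@(s['eef_pos']-[.531,.191,0]))
```

```text
9.3 [0.41113453 0.14654895 0.18588999] [ 3.14070237e+00 -9.03199695e-04  1.93100169e+00] [0.35475979 0.26165432 0.02299729]
[-0.12783595  0.00126311  0.18588999]
```

View pics/w6o.png

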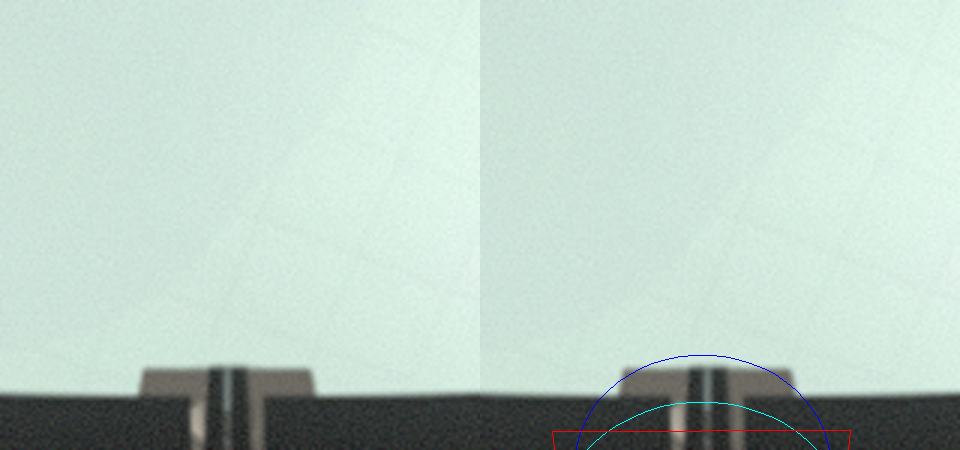

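View pics/s6.png

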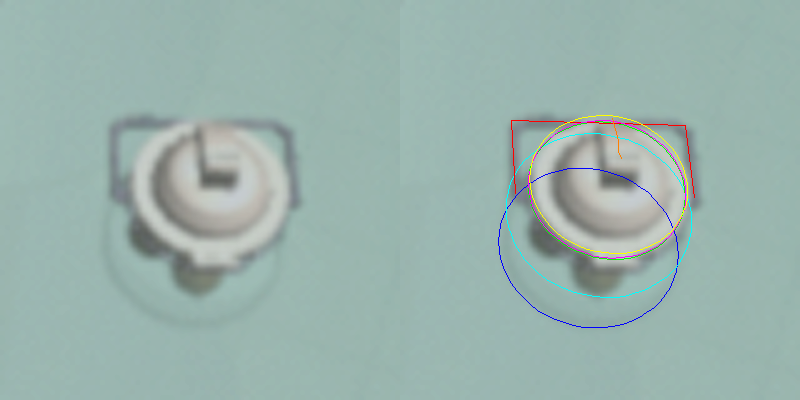

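Lid is shut and the bail is still at the front. I'll open the fingers to straddle the bridge and come down in front of the bar.

Call:
{"method": "apply_moves", "body": {"deltas": "0 0.6 0 0; 0 2.2 2.5 0; 0 1 4 0; 0 0.5 4 0; 0 0 2.4 0; -0.1 0 0.3 0; 0 0 0 0", "gripper": 0.08}}

```text
t: 10.28
eef_pos: [0.4534, 0.1613, 0.0536]
ee_rot: [-3.141, 0.0, 1.931]
force: [-0.5, -0.5, 0.3]
width: 0.0406
```

Run:
```python
from h import *
s=readout.get_state(); print(s['t'],s['eef_pos'],s['ee_rot'],s['force'],s['width'])
f=viewer.grab_frame("wrist"); cv2.imwrite("pics/w7.png",cv2.resize(f["image"][150:384,130:380,::-1],None,fx=2.5,fy=2.5))
f=viewer.grab_frame("scene"); cv2.imwrite("pics/s7.png",cv2.resize(f["image"][140:260,250:390,::-1],None,fx=5,fy=5))
Rz=R.from_euler('z',.365).as_matrix(); print(Rz.T@(s['eef_pos']-[.531,.191,0]))
```

```text
10.275 [0.45337223 0.16127588 0.05361918] [-3.14116513e+00  4.58566246e-04  1.93065197e+00] [-0.46842123 -0.47226944  0.25675512] 0.04057882420560436
[-8.31239464e-02 -5.68293869e-05  5.36191761e-02]
```

View pics/w7.png

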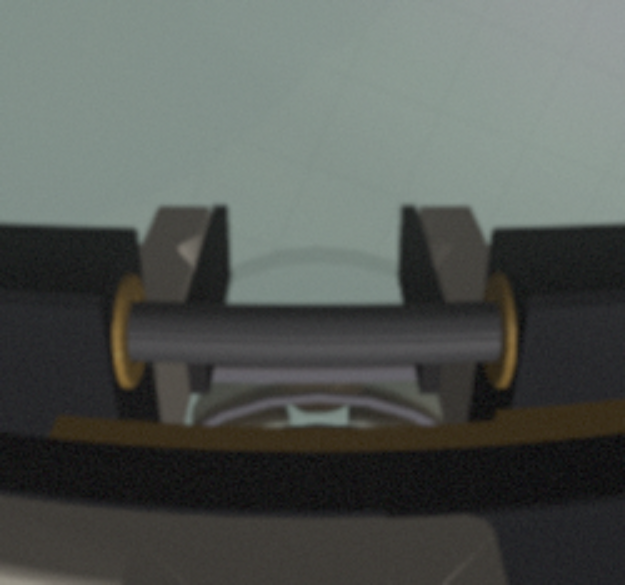

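View pics/s7.png

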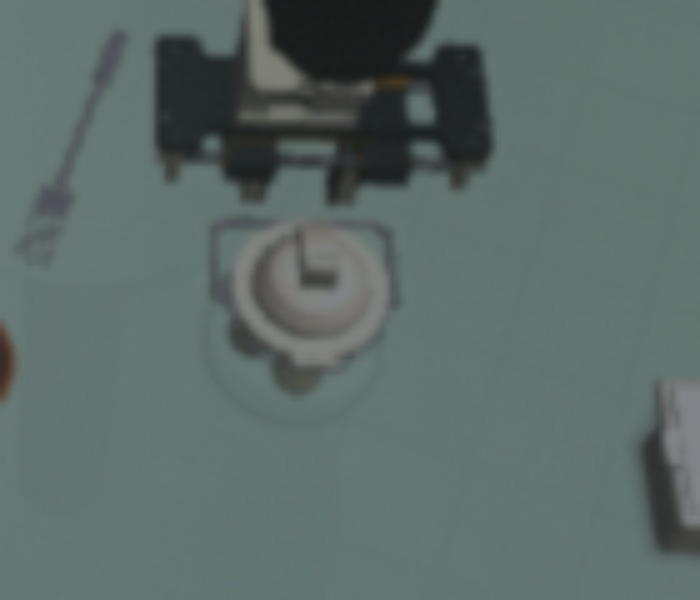

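Call:
{"method": "apply_moves", "body": {"deltas": "0 0.8 0 0; 0 0.6 0 0; 0 0.2 0 0; 0 0 0 0"}}

```text
t: 10.88
eef_pos: [0.4679, 0.1668, 0.0536]
ee_rot: [3.142, -0.0, 1.93]
force: [1.0, -0.3, -0.3]
width: 0.0404
```

Call:
{"method": "apply_moves", "body": {"deltas": "0 0.15 0 0; 0 0.1 0 0; 0 0 0 0"}}

```text
t: 11.25
eef_pos: [0.4689, 0.167, 0.0531]
ee_rot: [-3.139, 0.0, 1.93]
force: [-5.6, 0.5, -0.7]
width: 0.0401
```

Contact at about 5.6 N. Now I'll drag the bar upward by friction.

Call:
{"method": "apply_moves", "body": {"deltas": "0 0.03 -0.2 0; 0 0.03 -0.3 0; 0 0.03 -0.3 0; 0 0.03 -0.3 0; 0 0 -0.3 0; 0 0 0 0"}}

```text
t: 12.0
eef_pos: [0.4702, 0.1676, 0.0674]
ee_rot: [-3.14, 0.0, 1.931]
force: [-6.0, 0.5, 1.4]
width: 0.0403
```

Run:
```python
from h import *
s=readout.get_state(); print(s['t'],s['eef_pos'],s['ee_rot'],s['force'],s['width'])
f=viewer.grab_frame("wrist"); cv2.imwrite("pics/w8.png",cv2.resize(f["image"][150:384,130:380,::-1],None,fx=2.5,fy=2.5))
f=viewer.grab_frame("scene"); cv2.imwrite("pics/s8.png",cv2.resize(f["image"][140:260,250:390,::-1],None,fx=5,fy=5))
Rz=R.from_euler('z',.365).as_matrix(); print(Rz.T@(s['eef_pos']-[.531,.191,0]))
```

```text
12.0 [0.47018893 0.16756576 0.06737547] [-3.13978692e+00  2.02809513e-04  1.93052457e+00] [-6.01766162  0.52052276  1.43436946] 0.040320419646729944
[-0.0651699  -0.00018402  0.06737547]
```

View pics/w8.png

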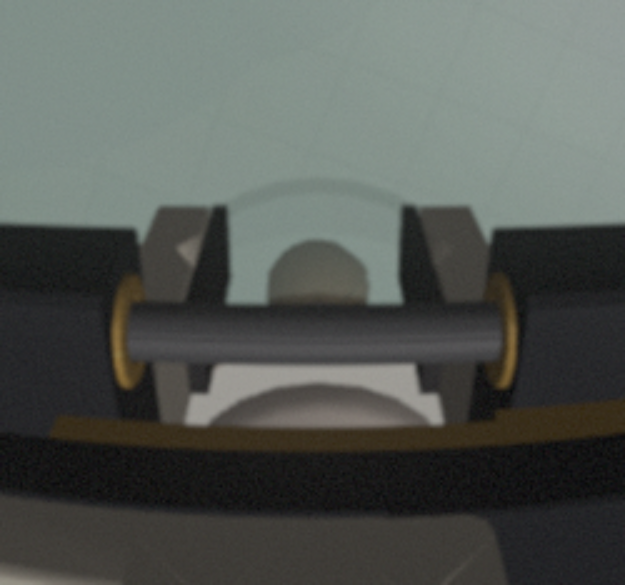

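View pics/s8.png

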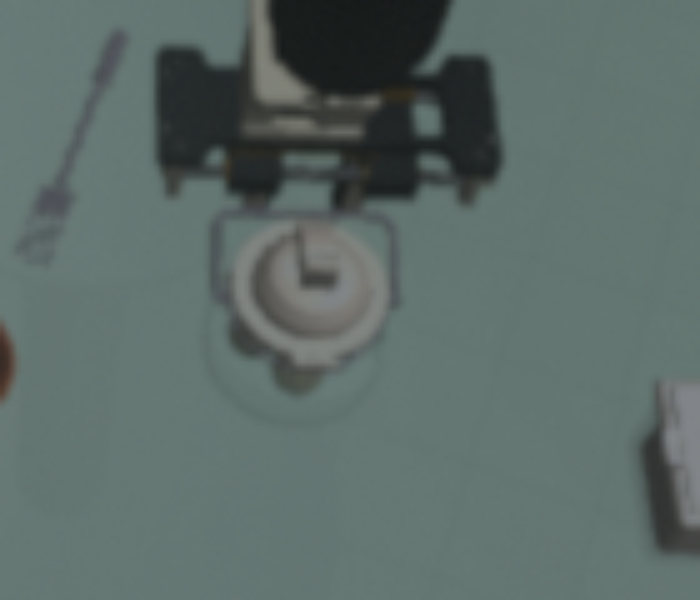

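Run:
```python
from h import *
f=viewer.grab_frame("scene")
c=cv2.resize(f["image"][170:200,280:340,::-1],None,fx=12,fy=12,interpolation=cv2.INTER_CUBIC); cv2.imwrite("pics/s9.png",cv2.convertScaleAbs(c,alpha=1.6))
for ph in (1.68,1.6,1.5,1.4,1.3,1.2):
    b=jarpts(.531,.191,.365,0,ph)['bail'][1:3]; print(ph,b.mean(0)[2].round(4),((proj(f,b)-[280,170]+.5)*12).round(0).tolist())
```

```text
1.68 0.0611 [[564.0, 183.0], [147.0, 173.0]]
1.6 0.0654 [[567.0, 174.0], [149.0, 163.0]]
1.5 0.0708 [[571.0, 163.0], [151.0, 153.0]]
1.4 0.0762 [[576.0, 155.0], [153.0, 144.0]]
1.3 0.0814 [[580.0, 148.0], [156.0, 137.0]]
1.2 0.0866 [[584.0, 143.0], [158.0, 132.0]]
```

View pics/s9.png

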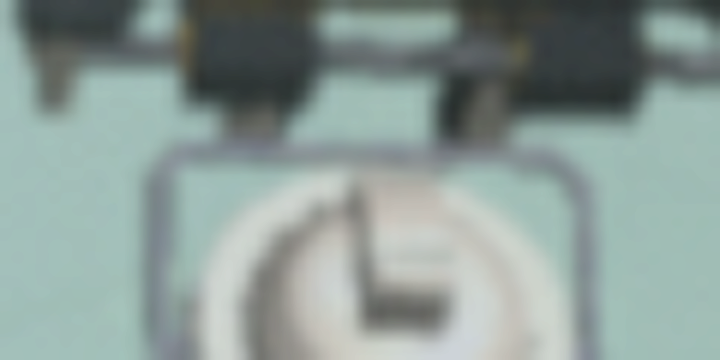

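The bar rose with the fingers to φ≈1.4, with its centre at about z 76 mm. Now I'll follow the arc.

Call:
{"method": "apply_moves", "body": {"deltas": "0 0.15 -0.5 0; 0 0.17 -0.5 0; 0 0.25 -0.48 0; 0 0.27 -0.48 0; 0 0.35 -0.42 0; 0 0.35 -0.42 0; 0 0.41 -0.35 0; 0 0.41 -0.35 0; 0 0 0 0"}}

```text
t: 13.28
eef_pos: [0.4942, 0.1768, 0.1029]
ee_rot: [3.14, -0.0, 1.931]
force: [-0.0, -0.7, -0.5]
width: 0.0401
```

Run:
```python
from h import *
s=readout.get_state(); print(s['t'],s['eef_pos'],s['ee_rot'],s['force'],s['width'])
f=viewer.grab_frame("wrist"); cv2.imwrite("pics/w10.png",cv2.resize(f["image"][150:384,130:380,::-1],None,fx=2.5,fy=2.5))
f=viewer.grab_frame("scene")
c=cv2.resize(f["image"][160:210,275:345,::-1],None,fx=10,fy=10,interpolation=cv2.INTER_CUBIC); cv2.imwrite("pics/s10.png",cv2.convertScaleAbs(c,alpha=1.6))
for ph in (1.4,1.2,1,.8,.6,.4):
    b=jarpts(.531,.191,.365,0,ph)['bail'][1:3]; print(ph,b.mean(0)[2].round(4),((proj(f,b)-[275,160]+.5)*10).round(0).tolist())
Rz=R.from_euler('z',.365).as_matrix(); print(Rz.T@(s['eef_pos']-[.531,.191,0]))
```

```text
13.275 [0.49416236 0.1768099  0.10285548] [ 3.14019458e+00 -2.04443081e-04  1.93057388e+00] [-0.01540856 -0.68213034 -0.54952937] 0.040055405072784295
1.4 0.0762 [[530.0, 229.0], [178.0, 220.0]]
1.2 0.0866 [[537.0, 219.0], [182.0, 210.0]]
1 0.0962 [[545.0, 216.0], [186.0, 207.0]]
0.8 0.1046 [[552.0, 221.0], [190.0, 212.0]]
0.6 0.1116 [[559.0, 232.0], [193.0, 223.0]]
0.4 0.1167 [[566.0, 251.0], [197.0, 241.0]]
[-0.03947606 -0.00010614  0.10285548]
```

View pics/w10.png

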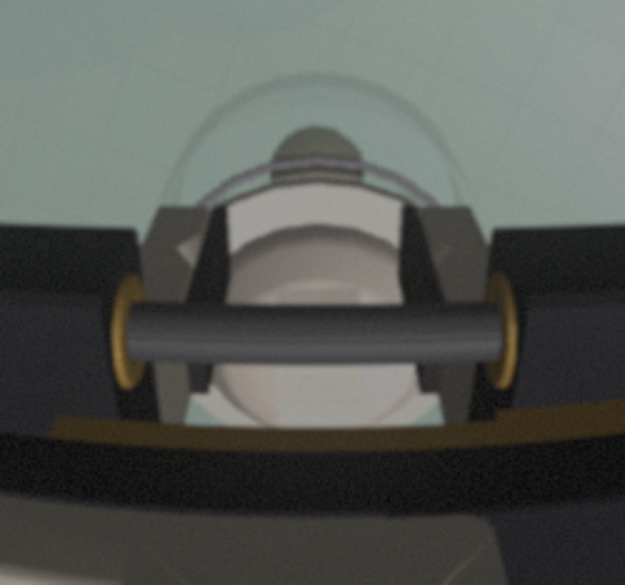

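View pics/s10.png

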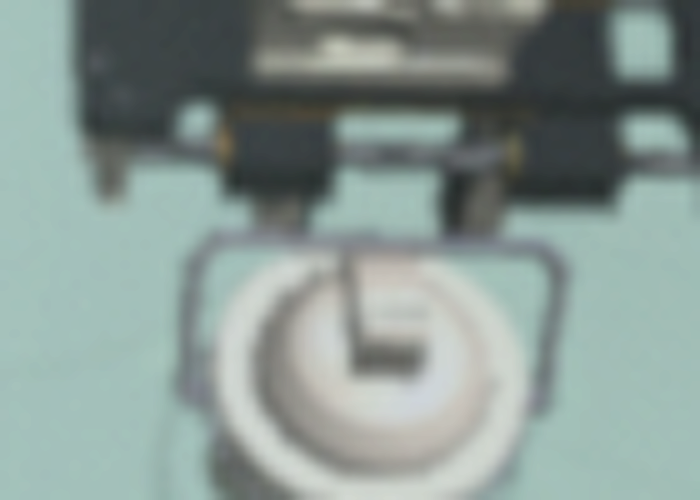

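Call:
{"method": "apply_moves", "body": {"deltas": "0 0.3 -0.25 0; 0 0.3 -0.2 0; 0 0.3 -0.2 0; 0 0.3 -0.15 0; 0 0.2 -0.1 0; 0 0.2 0 0; 0 0.2 0 0; 0 0 0 0"}}

```text
t: 14.38
eef_pos: [0.5084, 0.1817, 0.1117]
ee_rot: [-3.138, 0.001, 1.93]
force: [-12.1, -1.7, 7.9]
width: 0.0406
```

```bash
cat > look.py <<'E'
from h import *
import sys
n=sys.argv[1]
s=readout.get_state(); print(s['t'],s['eef_pos'],s['ee_rot'],s['force'],s['width'])
f=viewer.grab_frame("wrist"); cv2.imwrite(f"pics/w{n}.png",cv2.resize(f["image"][150:384,130:380,::-1],None,fx=2.5,fy=2.5))
f=viewer.grab_frame("scene")
c=cv2.resize(f["image"][160:220,275:345,::-1],None,fx=10,fy=10,interpolation=cv2.INTER_CUBIC); cv2.imwrite(f"pics/s{n}.png",cv2.convertScaleAbs(c,alpha=1.6))
for ph in (.6,.4,.2,.1,0):
    b=jarpts(.531,.191,.365,0,ph)['bail'][1:3]; print(ph,b.mean(0)[2].round(4),((proj(f,b)-[275,160]+.5)*10).round(0).tolist())
Rz=R.from_euler('z',.365).as_matrix(); print(Rz.T@(s['eef_pos']-[.531,.191,0]), Rz.T@s['force'])
E
python3 look.py 11
```

```text
14.375 [0.50842615 0.18173043 0.11166218] [-3.13804714e+00  5.56986809e-04  1.93047071e+00] [-12.06139349  -1.69667983   7.85770312] 0.04055007245156864
0.6 0.1116 [[559.0, 232.0], [193.0, 223.0]]
0.4 0.1167 [[566.0, 251.0], [197.0, 241.0]]
0.2 0.1199 [[571.0, 276.0], [199.0, 266.0]]
0.1 0.1207 [[573.0, 290.0], [200.0, 281.0]]
0 0.121 [[575.0, 306.0], [201.0, 296.0]]
[-0.02439553 -0.00060121  0.11166218] [-11.87246292   2.72039695   7.85770312]
```

View pics/s11.png

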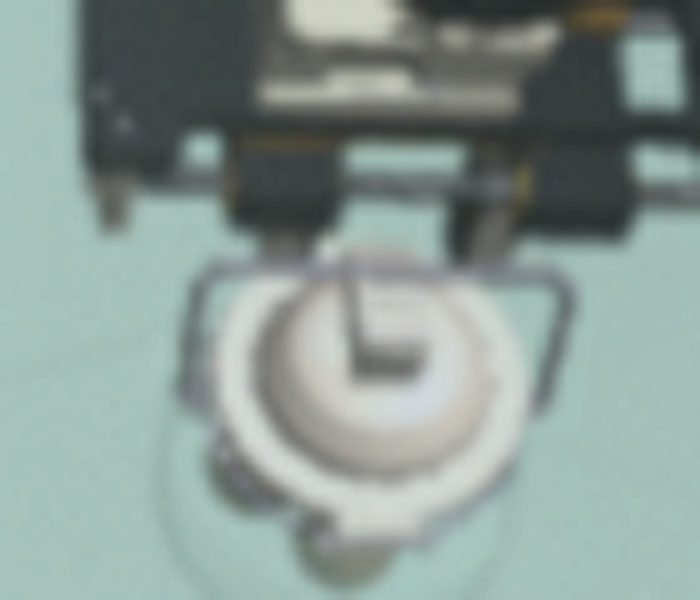

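View pics/w11.png

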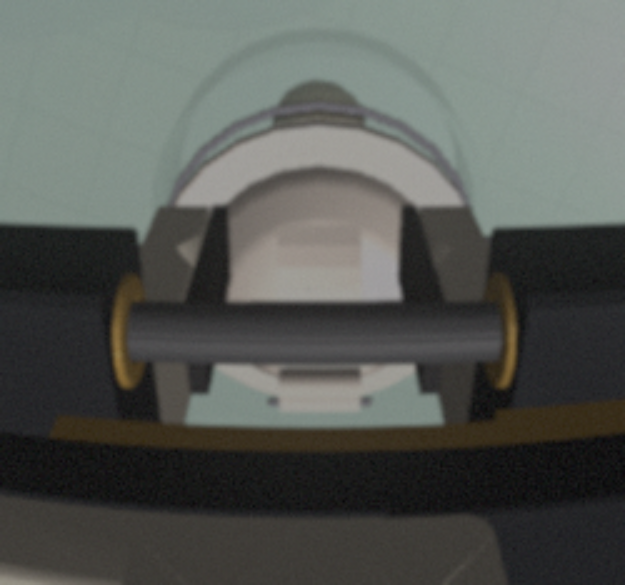

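The bar is at φ≈0.24 on the ramp. The fingers press 12 N and also hold the bar down by friction (+8 N z). I'll ease off and then move up along the ramp so friction helps.

Call:
{"method": "apply_moves", "body": {"deltas": "0 -0.25 0 0; 0 -0.05 0 0; 0 0 0 0"}}

```text
t: 14.85
eef_pos: [0.5076, 0.1818, 0.1117]
ee_rot: [3.141, -0.0, 1.931]
force: [-1.4, -0.7, -0.5]
width: 0.0403
```

Call:
{"method": "apply_moves", "body": {"deltas": "0 0.1 -0.05 0; 0 0.1 -0.07 0; 0 0.1 -0.07 0; 0 0.1 -0.07 0; 0 0 0 0"}}

```text
t: 15.48
eef_pos: [0.511, 0.183, 0.1141]
ee_rot: [-3.141, 0.0, 1.931]
force: [-2.9, -0.9, -3.0]
width: 0.0402
```

Call:
{"method": "apply_moves", "body": {"deltas": "0 0.1 -0.06 0; 0 0.1 -0.06 0; 0 0.1 -0.06 0; 0 0.1 -0.05 0; 0 0 0 0"}}

```text
t: 16.1
eef_pos: [0.5156, 0.185, 0.117]
ee_rot: [3.14, -0.0, 1.931]
force: [0.0, 0.7, 0.7]
width: 0.0402
```

```bash
python3 look.py 12
```

```text
16.1 [0.51560993 0.18498754 0.11699603] [ 3.13986762e+00 -3.19154549e-04  1.93079705e+00] [0.02728009 0.68847638 0.71882754] 0.04018907055300092
0.6 0.1116 [[559.0, 232.0], [193.0, 223.0]]
0.4 0.1167 [[566.0, 251.0], [197.0, 241.0]]
0.2 0.1199 [[571.0, 276.0], [199.0, 266.0]]
0.1 0.1207 [[573.0, 290.0], [200.0, 281.0]]
0 0.121 [[575.0, 306.0], [201.0, 296.0]]
[-0.01652238 -0.0001229   0.11699603] [0.27123413 0.63338454 0.71882754]
```

View pics/s12.png

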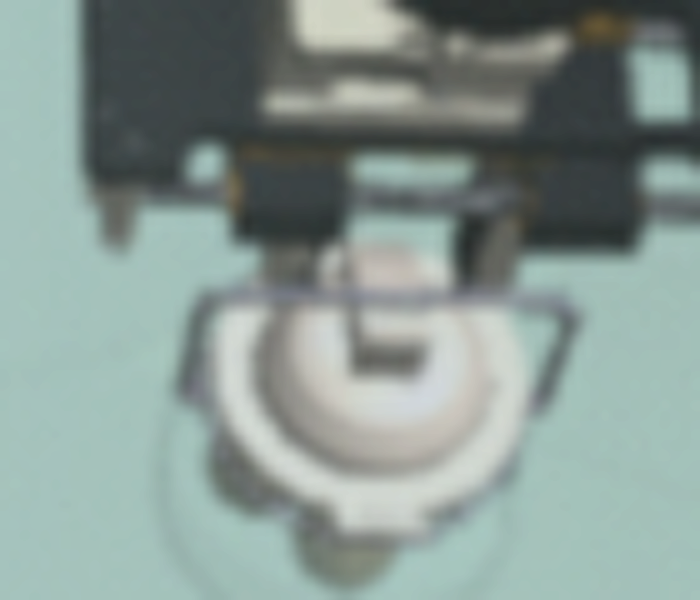

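The bar has snapped over: it is at image row ~298, φ≈0.05, and the force dropped to zero. A light push will confirm that it's in the groove.

Call:
{"method": "apply_moves", "body": {"deltas": "0 0 0.3 0; 0 0.2 0 0; 0 0.15 0 0; 0 0.1 0 0; 0 0.1 0 0; 0 0 0 0"}}

```text
t: 16.95
eef_pos: [0.52, 0.1864, 0.1134]
ee_rot: [-3.142, 0.0, 1.931]
force: [-2.1, -0.2, -0.4]
width: 0.0404
```

Call:
{"method": "apply_moves", "body": {"deltas": "0 0.08 0 0; 0 0 0 0"}}

```text
t: 17.2
eef_pos: [0.5205, 0.1865, 0.1133]
ee_rot: [-3.141, 0.0, 1.931]
force: [-3.2, -0.1, 0.2]
width: 0.0404
```

Resistance is firm at φ≈0.01, which fits the bar sitting in the groove. Retreating backward, then up.

Call:
{"method": "apply_moves", "body": {"deltas": "0 -0.5 0 0; 0 -1 0 0; 0 -2 -0.5 0; 0 -3 -3 0; 0 -3 -3 0; 0 -2 -3 0; 0 0 0 0"}}

```text
t: 18.08
eef_pos: [0.4124, 0.1462, 0.2113]
ee_rot: [3.136, -0.002, 1.932]
force: [0.9, 0.5, -0.4]
width: 0.04
```

```bash
python3 look.py 13
python3 - <<'E'
from h import *
f=viewer.grab_frame("top"); cv2.imwrite("pics/t13.png",f["image"][:,:,::-1])
overlay(f,jarpts(.531,.191,.365,0,0),'pics/t13z.png',(160,150,80,80),5)
f=viewer.grab_frame("scene"); cv2.imwrite("pics/s13full.png",f["image"][:,:,::-1])
E
```

```text
18.075 [0.41239752 0.14617589 0.21133145] [ 3.13576278e+00 -2.37032330e-03  1.93156447e+00] [ 0.88076877  0.47631905 -0.35095515] 0.04001327732144722
0.6 0.1116 [[559.0, 232.0], [193.0, 223.0]]
0.4 0.1167 [[566.0, 251.0], [197.0, 241.0]]
0.2 0.1199 [[571.0, 276.0], [199.0, 266.0]]
0.1 0.1207 [[573.0, 290.0], [200.0, 281.0]]
0 0.121 [[575.0, 306.0], [201.0, 296.0]]
[-0.12678933  0.0004638   0.21133145] [ 0.99276878  0.13055115 -0.35095515]
```

View pics/s13.png

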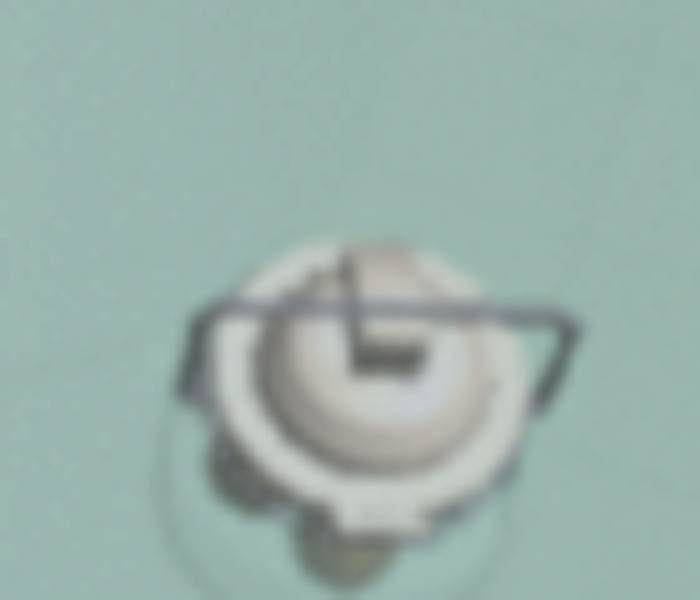

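View pics/t13.png

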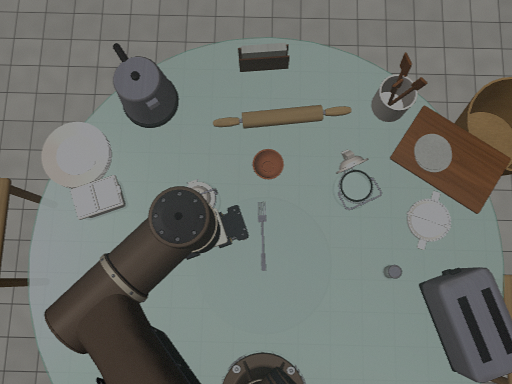

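View pics/t13z.png

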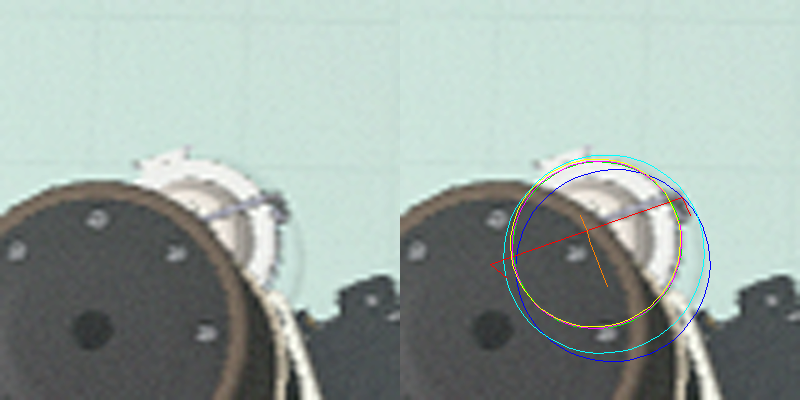

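View pics/s13full.png

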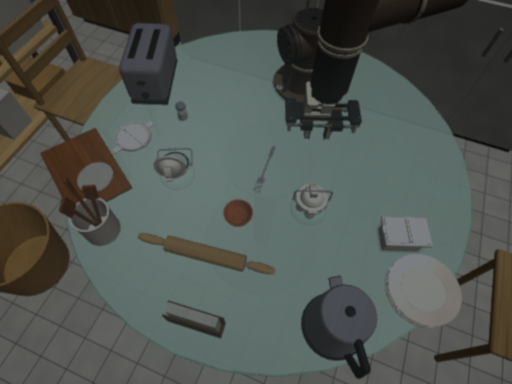

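The scene view shows the bar across the lid behind the crest at row ~311 (the model gives 301 for φ=0). The jar hasn't moved. In the top view the empty jar and the bystanders sit where they were.

Call:
{"method": "apply_moves", "body": {"deltas": "0 0 0 0; 0 0 0 0; 0 0 0 0"}}

```text
t: 18.65
eef_pos: [0.4131, 0.1461, 0.208]
ee_rot: [-3.141, 0.0, 1.93]
force: [-0.4, 1.2, -0.1]
width: 0.0403
```

Run:
```python
from station import job
print(job.job_done())
```

```text
the job is handed in; nothing more can be done
None
```

The walnut jar (the left one) is shut and its bail is clamped in the groove. I handed the job in at about 18.7 s, and it reports no verdict.

**Lid:** I lowered it with the closed fingers at well under the slam speed. The fingers ended at 82.4 mm with 17 N of downward force, against 82.5 mm given for a shut lid.

**Bail:** I dragged it up from the front by friction, swung it up the arc and pushed it over the crest with the fingers either side of the bridge. The force dropped to zero as it snapped over. A light push afterwards met firm resistance at about 0.01–0.02 rad.

**Last checks:** The final scene view shows the bar across the lid behind the crest. By eye, neither jar nor any bystander has moved, and the empty jar is still open. The robot is clear of everything.

**What disagreed or went less smoothly:**
- The fingers wedged briefly during lowering, with about 12 N sideways.
- They wedged again on the bail ramp, with about 12 N sideways and 8 N vertical. Both times I backed off, and I saw no shift of the jar.
- In the final picture the bar sits about 1 pixel beyond where my model puts it at zero angle, which is within the calibration error.
- The arm hid the front of the walnut jar in the final top view, so I confirmed the clamped state from the scene camera and the force readings.

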